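Wedge the rocking display riser

ROBOT

A 6-joint arm with a two-finger parallel gripper is mounted at the origin on a cart in front of the work surface, level with it; the furniture and walls round the work are solid. World frame = base frame: x ahead of the robot, y to its left, z up, the work surface at z = 0. Lengths are in m, angles in rad, forces in N, time in s.
With the tool pointing down it reaches from about 0.3 to 0.775 m from the base axis. Payload 14.6 kg.
Tool frame: the origin (TCP) lies on the centre line of the jaws, within the pads' length; the fingertips stand ctrl.tcp_to_tips ahead of it and the grasp point (between the pads) lies 2 mm behind it (ctrl.tcp_to_tips is the distance from the TCP to the fingertips, in m); z points along the fingers, y is the line along which they close (so a half turn about z gives the same grasp; the last joint's range is limited). The gripper opens to 94 mm and grips with 3 to 60 N. Pads are 16 mm wide; open, the fingers measure 119 mm over their backs; the gripper's body (75 mm by 177 mm) begins 78 mm behind the grasp point.
Start: joints at [1.263, 0.3, 1.521, -0, 1.321, -0.067], TCP at [0.131, 0.534, 0.222] pointing down, gripper open.
Joint ranges: [-3.03, 3.03], [-0.79, 2.21], [0.23, 2.52], [-1.04, 4.18], [0, 3.07], [-2.55, 2.55]. Speed limits (rad/s): [2.22, 2.22, 2.57, 3.14, 3.14, 3.14].

INTERFACE

Orientations are given as [roll, pitch, yaw] about the fixed x, y, z axes, in that order (R = Rz(yaw) Ry(pitch) Rx(roll)).
In Python, from station import telemetry, viewer, hand_in, ctrl gives the robot as it stands.
- The arm moves only by the tool step_arm, never from a script. Its argument "plan" is a list of rows, each an object of numbers: "dx", "dy", "dz": the shift along the tool's x, y, z scaled (see below); "rx", "ry", "rz": the turn, a rotation vector about the tool's x, y, z scaled (see below); "claw": the closure, from 0 (fully open) to 1 (shut). In form: [{"dx": .., "dy": .., "dz": .., "rx": .., "ry": .., "rz": .., "claw": ..}, ...]. A call has 1 to 10 rows; each row shifts and turns the commanded pose from where the row before left it, along the tool's axes as they then stand; what a row does not reach is not made up. The controller multiplies each number of a shift by 0.1 m and each number of a turn by 90 degrees. A row lasts 1/10 s, in which the tool goes at most 50 mm and 8.59 degrees, less where a joint would pass 70% of its speed; a pose out of reach is approached as far as the arm can. A call with a number of a shift or a turn outside -1 to 1 is refused whole. A call with a gripper value outside its range is refused whole. The fingers move at their own pace and stop on an object; "grip_force" is the grip in N (left out, the last holds). Time passes only in rows, so rows that do not move let the fingers close. It gives the time, the measured TCP pose, the force, the opening and the grip force at its end, in the units of the state.
- telemetry.get_obs(): the state, without advancing time (a new reading comes with each control period).
- viewer.camera(name): name is "scene" or "top" or "wrist"; returns a dict with "img" (384x512x3 uint8, red, green, blue), "z_map" (384x512 float32, m along the optical axis (not along the pixel's ray), 0 where there is no reading), "fx", "fy", "cx", "cy" (pixels), "R" (3x3) and "t" (3): a world point X has camera coordinates R X + t; the wrist camera has in their place "tool_from_camera" (4x4, takes a point from camera to tool coordinates, whose origin is the TCP and whose axes are the flange's). Camera axes: x right, y down, z forward; pixel columns grow to the right and rows downward; lengths in m; the calibration is good to about 2 mm. A picture is of the moment at which its call begins: read the wrist's pose just before it.
- hand_in(): hands the job in; it is judged then, once.
Trained networks look in a picture, given as the dict that the camera call returned (one of the last four; its "shot" number tells which), for a name from the list of things; names that differ only in an ending like _2 or _b are one class to them, and where a whole thing is asked for, a point or a joint stands for the part that bears it (a point fixed in the world has none). Each returns a list of dicts, best first, with "score" (0 to 1); they miss things now and then, are a little off and sometimes report something else, mostly with a low value. They report only what shows in the picture. A call takes as long as a camera call. They do not tell look-alikes from the thing itself.
- viewer.recognise(target, picture): "rect" ([left, top, right, bottom] in pixels, round what is visible of it).
The state is a dict: "time_s": time; "qpos": joint angles; "joint_vel": joint speeds; "tau": joint torques, N m; "ee_pos": TCP position; "eef_rot": TCP orientation; "force": force on the tool from outside, world axes, zero at the start; "moment": the same for the moment, N m; "grip_width": finger opening in m; "grip_force": force on a finger pad.
Only numpy, scipy, OpenCV 4.12 (cv2) and the standard library are available. Lean on these libraries where they do the work, as an engineer would, in place of code of your own. Each camera call takes 0.05 s, during which the arm holds its last target. There are 200 camera calls.

TASK

The little wooden display riser rocks because its near right foot, under the red mark, is too short. Press down on the red-marked corner with the fingertips to feel it rock, then push the yellow wedge along the counter under that foot, thin end first, until the riser just stops rocking, and press the marked corner firmly again to prove that it stays level. Only push and press: do not grip or lift the wedge, do not lift the riser, do not drive the wedge so far that it raises the riser, do not shift the riser or upset the bottles on it, leave the other things alone, and finish with the wedge in place and the hand clear.

Things in the scene. Friction and masses are not known exactly. Their poses are not given: they have to be found in the camera images.
- riser: display riser, 0.8 kg: brown wooden deck 180 x 160 mm, top 60 and underside 48 mm above the counter, on four 18 mm aluminium legs with black ball feet (18 mm) at x = +-72, y = +-62 mm. Origin on the counter under its centre; x from its front edge (nearer the robot) to the back, y to its left. Level at rest on three feet; the foot at (-72, -62) hangs in the air
- short_corner (a point): the red mark, 18 mm across, on the deck top over the short foot, 18 mm from the front and right edges: press here from above. Axes as the riser's. Some 2 to 5 N (the mark also slides about 2 mm sideways under the finger) rock the riser until the foot meets the counter; released, it rocks back level. Wedged, 9 N sinks it less than 2.5 mm
- short_foot_ball (a point): centre of the short foot's rubber ball (radius 9 mm, so its lowest point is 9 mm below). Axes as the riser's. It hangs 3.5 to 6.5 mm above the counter, different each time. The foot itself does not give when pressed
- wedge: yellow plastic wedge, 60 g, 75 x 44 mm, in front of the short foot, thin end (x) towards it, nearly square to the riser. Origin: centre of its underside. Heel with flat back face at x = -37.5 to -22.5 mm, 20 mm high; then a plane ramp from 12 mm high down to 1.5 mm at x = +37.5. Slides with under 1 N; the push rises 2 to 5 N as the foot meets the ramp, to 15 N driven on (6 mm lift it 1 mm)
- wedge_face (a point): middle of the wedge's ramp, at (7.5, 0, 6.75) mm of the wedge. x points down the ramp to the thin end (the ramp runs from -30 to +30 mm), y across it (+-22 mm), z square out of it: the foot rests on the ramp when the ball's centre is 9 mm along z
- feed_bottle_1: small blue-labelled plant-feed bottle, 47 mm in diameter, 125 mm high, 0.26 kg, standing at the back left of the riser's deck; origin at the centre of its foot
- feed_bottle_2: small red-labelled plant-feed bottle, 51 mm in diameter, 125 mm high, 0.26 kg, standing at the back of the riser's deck, right of the other; origin at the centre of its foot
- plug_timer: white plug-in timer, 105 x 66 x 41 mm, a bystander lying on the counter; origin at the centre of its underside
- stapler: red and black stapler, 34 x 136 x 45 mm, a bystander; origin at the centre of its underside
- net_pot_1: black net pot, 62 mm across, 50 mm high, a bystander; origin at the centre of its underside
- tape_2: roll of black tape, 59 mm across, 19 mm high, a bystander; origin at the centre of its underside
Things that resemble listed ones, but are neither listed nor needed, are in the scene too. Leave any orange look-alike of the feed_bottle_2 alone.

How it is judged:
On the way, in this order (a step that is already met when the one before it is completed fails the run):
1. the marked corner is pressed and the riser rocks (contact force between the fingers and riser above 0.5 N and angle between riser's own z axis and vertical above 0.016 rad and horizontal distance between the grasp point and short_corner below 0.045 m), for 0.05 s.
2. the wedge is under the short foot and the marked corner, pressed with more than 3 N, stays level (contact force between the fingers and riser above 3 N and angle between riser's own z axis and vertical below 0.013 rad and horizontal distance between the grasp point and short_corner below 0.045 m and contact force between wedge and riser above 1 N), for 0.2 s.
At the end, for the whole second after the job is handed in: the short foot rests on the wedge's ramp or at most 1.2 mm above it, inside the ramp's edges; the riser is level within 0.013 rad, at rest and within 25 mm of where it stood; the wedge lies flat on the counter; both bottles stand upright on the deck (z of short_foot_ball in the frame of wedge_face between 0.007 and 0.0102 m and x of short_foot_ball in the frame of wedge_face between -0.029 and 0.029 m and y of short_foot_ball in the frame of wedge_face between -0.021 and 0.021 m and angle between riser's own z axis and vertical below 0.013 rad and linear speed of each of riser, wedge below 0.01 m/s and height (world z) of wedge below 0.003 m and distance of riser from where it was at the start of the episode below 0.025 m and angle between each of feed_bottle_1, feed_bottle_2's own z axis and vertical below 0.05 rad); the robot touches nothing.
It fails at once if the wedge is lifted off the counter or tipped (height (world z) of wedge above 0.006 m or angle between wedge's own z axis and vertical above 0.25 rad).
It fails at once if the riser is lifted, tipped far or shoved away (height (world z) of riser above 0.008 m or angle between riser's own z axis and vertical above 0.13 rad or distance of riser from where it was at the start of the episode above 0.03 m).
It fails at once if a bottle on the riser is upset or touched by the hand (angle between any of feed_bottle_1, feed_bottle_2's own z axis and vertical above 0.3 rad or contact force between the fingers and feed_bottle_1 above 1 N or contact force between the fingers and feed_bottle_2 above 1 N).
It fails at once if a bystander is moved (distance of any of plug_timer, stapler, net_pot_1, tape_2 from where it was at the start of the episode above 0.015 m).
It fails at once if the wedge is gripped or rammed hard (contact force between the fingers and wedge above 25 N).
It also fails if it takes over 64 s, if anything falls off the work surface, if the arm or the gripper's body presses on something with over 40 N, if the wrist force passes 120 N, or if a joint passes its speed limit or range.

## Working session

There is one attempt and no reset: what is moved stays moved. The work goes in short steps, Python scripts to look and compute and a tool call to move; the robot and the scene stay as the last step left them, time stands still between calls to the robot, and variables do not carry over. Pictures are saved under pics/ and viewed, at most 10 in all, crops included, and the job is handed in when it is done.

Besides the shell and the picture viewer there is one more tool, called after "Request:" as name([rows], argument=value, ...), one row to a line, values as JSON. step_arm: Moves the arm, as the interface text tells. Shifts and turns lie within -1 to 1; 1 stands for 0.1 m of shift or 90 degrees of turn. Its arguments: {"type":"object","properties":{"plan":{"type":"array"},"grip_force":{"type":"number"}},"required":["plan"]}

```bash
mkdir -p pics; cat > h.py <<'E'
import numpy as np, cv2
from station import telemetry, viewer, ctrl
def cloud(p):
    z=p['z_map']; v,u=np.indices(z.shape)
    c=np.stack([(u-p['cx'])/p['fx']*z,(v-p['cy'])/p['fy']*z,z],-1)
    return (c-p['t'])@p['R']   # R^T (c-t)
def save(p,n): cv2.imwrite('pics/'+n,cv2.cvtColor(p['img'],cv2.COLOR_RGB2BGR))
E
python3 - <<'E'
from h import *
s=telemetry.get_obs(); print(s['ee_pos'],s['eef_rot'],s['force'],ctrl.tcp_to_tips)
ims=[]
for n in ['scene','top']:
    p=viewer.camera(n); W=cloud(p); ims.append(p['img'])
    np.savez(n+'.npz',img=p['img'],W=W,z=p['z_map'])
    for t in ['riser','wedge','feed_bottle_1','feed_bottle_2','short_corner','plug_timer','stapler','net_pot_1','tape_2']:
        for d in viewer.recognise(t,p)[:2]:
            l,a,r,b=map(int,d['rect']); q=W[min((a+b)//2,383),min((l+r)//2,511)]
            print(n,t,round(d['score'],2),(l,a,r,b),q.round(3))
    hsv=cv2.cvtColor(p['img'],cv2.COLOR_RGB2HSV)
    ok=p['z_map']>0
    y=(abs(hsv[...,0].astype(int)-27)<7)&(hsv[...,1]>130)&ok&(W[...,2]<.05)
    print('yellow',y.sum(), np.median(W[y],0) if y.any() else '')
cv2.imwrite('pics/a.png',cv2.cvtColor(np.vstack(ims),cv2.COLOR_RGB2BGR)[:, :])
im=cv2.imread('pics/a.png');cv2.imwrite('pics/a.png',cv2.resize(np.hstack([im[:384],im[384:]]),(800,300)))
E
```

```text
[0.13108578 0.53388984 0.22189531] [-3.14042147e+00 -7.60382991e-05  2.90081337e+00] [ 0.08582904 -0.73346335  1.02164926] 0.017
scene riser 0.72 (173, 174, 239, 203) [0.567 0.222 0.057]
scene riser 0.7 (210, 145, 226, 179) [0.656 0.223 0.129]
scene feed_bottle_1 0.76 (199, 145, 213, 177) [0.661 0.283 0.12 ]
scene feed_bottle_1 0.69 (210, 144, 228, 180) [0.655 0.217 0.13 ]
scene feed_bottle_2 0.76 (199, 145, 213, 177) [0.661 0.283 0.12 ]
scene feed_bottle_2 0.69 (210, 144, 228, 180) [0.655 0.217 0.13 ]
scene short_corner 0.7 (178, 174, 235, 204) [0.558 0.216 0.058]
scene plug_timer 0.9 (344, 242, 378, 276) [ 0.43  -0.404  0.028]
scene stapler 0.81 (285, 233, 321, 264) [ 0.416 -0.234  0.022]
scene stapler 0.68 (173, 174, 237, 205) [0.556 0.218 0.058]
scene net_pot_1 0.85 (371, 223, 389, 248) [ 0.562 -0.424  0.04 ]
scene tape_2 0.62 (225, 216, 241, 230) [ 0.476  0.05  -0.   ]
yellow 580 [ 0.63378213 -0.54984622 -0.35453398]
top riser 0.76 (169, 158, 215, 206) [0.612 0.257 0.059]
top riser 0.39 (188, 154, 203, 172) [0.658 0.233 0.173]
top wedge 0.6 (201, 209, 210, 230) [0.477 0.211 0.012]
top feed_bottle_1 0.74 (168, 154, 189, 169) [0.664 0.292 0.18 ]
top feed_bottle_1 0.74 (186, 151, 202, 175) [0.658 0.237 0.172]
top feed_bottle_2 0.74 (168, 154, 189, 169) [0.664 0.292 0.18 ]
top feed_bottle_2 0.74 (186, 151, 202, 175) [0.658 0.237 0.172]
top short_corner 0.96 (166, 157, 214, 208) [0.611 0.264 0.066]
top plug_timer 0.7 (354, 208, 373, 236) [ 0.463 -0.389  0.038]
top stapler 0.52 (311, 215, 328, 248) [ 0.432 -0.226  0.005]
top net_pot_1 0.73 (359, 182, 377, 197) [ 0.596 -0.421  0.004]
yellow 354 [0.48941866 0.20975434 0.00589318]
```

View pics/a.png

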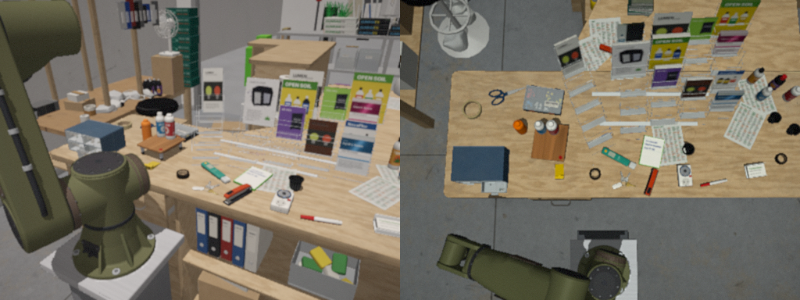

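```bash
python3 - <<'E'
from h import *
d=np.load('top.npz'); img,W,z=d['img'],d['W'],d['z']
hsv=cv2.cvtColor(img,cv2.COLOR_RGB2HSV)
def rect(m,n):
    P=W[m][:,:2].astype(np.float32); r=cv2.minAreaRect(P*1000); print(n,m.sum(),np.round(r[0],1),np.round(r[1],1),round(r[2],1))
near=(z>0)&(abs(W[...,0]-.55)<.2)&(abs(W[...,1]-.25)<.2)
rect(near&(abs(hsv[...,0].astype(int)-27)<7)&(hsv[...,1]>130)&(W[...,2]<.04),'wedge')
rect(near&(abs(W[...,2]-.06)<.012)&(W[...,1]<.37),'deck')
red=near&((hsv[...,0]<6)|(hsv[...,0]>172))&(hsv[...,1]>150)&(W[...,2]<.075)
print('red',red.sum(),W[red].mean(0) if red.any() else'')
cv2.imwrite('pics/b.png',cv2.resize(cv2.cvtColor(img[140:245,150:270],cv2.COLOR_RGB2BGR),None,fx=5,fy=5,interpolation=cv2.INTER_CUBIC))
p=viewer.camera('wrist'); print(p['tool_from_camera'].round(3),p['fx'])
E
```

```text
wedge 231 [479.3 216.9] [77.5 43.9] 2.3
deck 1655 [637.9 197.7] [280.3 238.8] 83.3
red 9 [0.53891576 0.20669504 0.06220209]
[[ 0.    -0.966 -0.26   0.076]
 [ 1.     0.     0.     0.001]
 [-0.    -0.26   0.966 -0.162]
 [ 0.     0.     0.     1.   ]] 300.46580172985836
```

View pics/b.png

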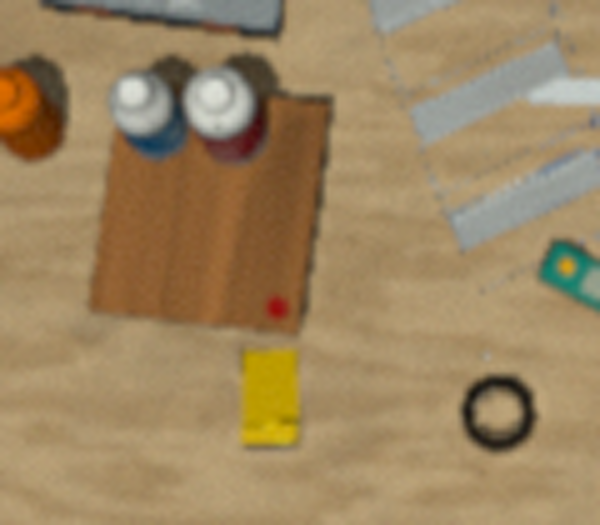

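Request:
step_arm([
  {"rz": -0.05,"claw": 1},
  {"rz": -0.05,"claw": 1},
  {"dx": -0.4,"dy": -0.36,"claw": 1},
  {"dx": -0.4,"dy": -0.36,"claw": 1},
  {"dx": -0.4,"dy": -0.36,"claw": 1},
  {"dx": -0.4,"dy": -0.36,"claw": 1},
  {"dx": -0.4,"dy": -0.36,"claw": 1},
  {"dx": -0.4,"dy": -0.36,"claw": 1},
  {"dx": -0.4,"dy": -0.36,"claw": 1},
  {"dx": -0.35,"dy": -0.4,"claw": 1},
], grip_force=10)

```text
$.plan[0]: bad value
```

```bash
cat >> h.py <<'E'
from scipy.spatial.transform import Rotation as Ro
def wrist():
    s=telemetry.get_obs(); p=viewer.camera('wrist'); T=p['tool_from_camera']
    Rt=Ro.from_euler('xyz',s['eef_rot']).as_matrix()
    z=p['z_map']; v,u=np.indices(z.shape)
    c=np.stack([(u-p['cx'])/p['fx']*z,(v-p['cy'])/p['fy']*z,z],-1)
    return s,p,(c@T[:3,:3].T+T[:3,3])@Rt.T+s['ee_pos']
E
cat > m.py <<'E'
from h import *; import sys
s,p,W=wrist(); img=p['img']; z=p['z_map']; save(p,sys.argv[1]); np.savez('w.npz',img=img,W=W,z=z)
print(s['time_s'],s['ee_pos'].round(4),np.degrees(s['eef_rot']).round(2),s['force'].round(2),s['grip_width'])
hsv=cv2.cvtColor(img,cv2.COLOR_RGB2HSV); ok=(z>0)
def big(m):
    n,l,st,_=cv2.connectedComponentsWithStats(m.astype(np.uint8)); return l==1+st[1:,4].argmax()
def rect(m,n):
    r=cv2.minAreaRect((W[m][:,:2]*1000).astype(np.float32)); print(n,m.sum(),np.round(r[0],1),np.round(r[1],1),round(r[2],1),'z',np.percentile(W[m][:,2],[5,50,95]).round(4))
m=big(ok&(abs(hsv[...,0].astype(int)-27)<7)&(hsv[...,1]>130)&(W[...,2]<.04)); rect(m,'wedge')
P=W[m]; h=P[P[:,2]>.0165]; 
if len(h)>10: print('heel'); r=cv2.minAreaRect((h[:,:2]*1000).astype(np.float32)); print(r)
red=big(ok&((hsv[...,0]<6)|(hsv[...,0]>172))&(hsv[...,1]>150)&(abs(W[...,2]-.06)<.015)&(W[...,0]<.6))
print('mark',red.sum(),W[red].mean(0).round(4), 'px',np.argwhere(red).mean(0))
rect(ok&(abs(W[...,2]-.06)<.006)&(W[...,0]<.75)&(abs(W[...,1]-.25)<.2),'deck')
E
python3 m.py c.png
```

```text
1.05 [0.1312 0.5341 0.2224] [180.   -0.  166.2] [ 0.2  -0.64 -0.5 ] 0.09429894933295076Traceback (most recent call last):
  File "m.py", line 9, in <module>
    m=big(ok&(abs(hsv[...,0].astype(int)-27)<7)&(hsv[...,1]>130)&(W[...,2]<.04)); rect(m,'wedge')
  File "m.py", line 6, in big
    n,l,st,_=cv2.connectedComponentsWithStats(m.astype(np.uint8)); return l==1+st[1:,4].argmax()
                                                                               ~~~~~~~~~~~~~~~^^
ValueError: attempt to get argmax of an empty sequence
```

View pics/c.png

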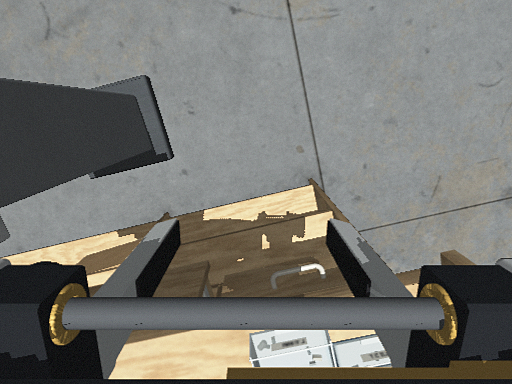

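The arm has not moved (plan refused, picture shows only floor and the bench edge); I'll give all keys in each row.

Request:
step_arm([
  {"dx": 0,"dy": 0,"dz": 0,"rx": 0,"ry": 0,"rz": -0.05,"claw": 1},
  {"dx": 0,"dy": 0,"dz": 0,"rx": 0,"ry": 0,"rz": -0.05,"claw": 1},
  {"dx": -0.35,"dy": -0.35,"dz": 0,"rx": 0,"ry": 0,"rz": 0,"claw": 1},
  {"dx": -0.35,"dy": -0.35,"dz": 0,"rx": 0,"ry": 0,"rz": 0,"claw": 1},
  {"dx": -0.35,"dy": -0.35,"dz": 0,"rx": 0,"ry": 0,"rz": 0,"claw": 1},
  {"dx": -0.35,"dy": -0.35,"dz": 0,"rx": 0,"ry": 0,"rz": 0,"claw": 1},
  {"dx": -0.35,"dy": -0.35,"dz": 0,"rx": 0,"ry": 0,"rz": 0,"claw": 1},
  {"dx": -0.35,"dy": -0.35,"dz": 0,"rx": 0,"ry": 0,"rz": 0,"claw": 1},
  {"dx": -0.35,"dy": -0.35,"dz": 0,"rx": 0,"ry": 0,"rz": 0,"claw": 1},
  {"dx": -0.35,"dy": -0.35,"dz": 0,"rx": 0,"ry": 0,"rz": 0,"claw": 1},
], grip_force=10)

```text
time_s: 2.1
ee_pos: [0.3877, 0.2299, 0.2228]
eef_rot: [3.141, 0.001, 3.058]
force: [1.0, 1.2, -0.4]
grip_width: 0.0177
grip_force: 0.0
```

```bash
python3 m.py d.png
```

```text
2.1 [0.3877 0.2299 0.2228] [1.7998e+02 4.0000e-02 1.7521e+02] [ 1.03  1.17 -0.42] 0.01770077598852772
wedge 1310 [476.6 218.7] [78.3 43.2] 3.3 z [0.0016 0.008  0.0203]
heel
((446.08746337890625, 216.79383850097656), (15.421926498413086, 43.098236083984375), 0.5976658463478088)
mark 39 [0.5314 0.2083 0.06  ] px [294.82051282 244.12820513]
deck 2526 [595.1 311.4] [254.5 125.8] 82.2 z [0.0572 0.0591 0.0606]
```

View pics/d.png

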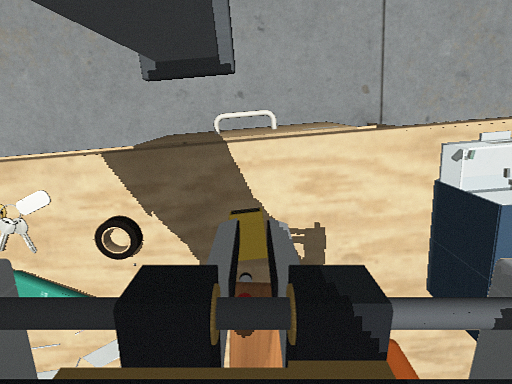

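Request:
step_arm([
  {"dx": -0.37,"dy": -0.03,"dz": 0,"rx": 0,"ry": 0,"rz": 0,"claw": 1},
  {"dx": -0.37,"dy": -0.03,"dz": 0,"rx": 0,"ry": 0,"rz": 0,"claw": 1},
  {"dx": -0.37,"dy": -0.03,"dz": 0,"rx": 0,"ry": 0,"rz": 0,"claw": 1},
  {"dx": -0.37,"dy": -0.02,"dz": 0,"rx": 0,"ry": 0,"rz": 0,"claw": 1},
  {"dx": 0,"dy": 0,"dz": 0.4,"rx": 0,"ry": 0,"rz": 0,"claw": 1},
  {"dx": 0,"dy": 0,"dz": 0.4,"rx": 0,"ry": 0,"rz": 0,"claw": 1},
  {"dx": 0,"dy": 0,"dz": 0.4,"rx": 0,"ry": 0,"rz": 0,"claw": 1},
  {"dx": 0,"dy": 0,"dz": 0.1,"rx": 0,"ry": 0,"rz": 0,"claw": 1},
  {"dx": 0,"dy": 0,"dz": 0,"rx": 0,"ry": 0,"rz": 0,"claw": 1},
])

```text
time_s: 3.05
ee_pos: [0.533, 0.2083, 0.0918]
eef_rot: [-3.141, -0.002, 3.058]
force: [0.9, 0.2, 1.0]
grip_width: 0.0007
grip_force: 0.0
```

```bash
python3 m.py e.png
```

```text
3.05 [0.533  0.2083 0.0918] [-1.7995e+02 -1.2000e-01  1.7521e+02] [0.88 0.19 0.99] 0.0007152064130042444
wedge 5116 [477.1 218.1] [75.8 46.8] 2.2 z [0.0021 0.0088 0.0206]
heel
((447.1050109863281, 216.4990234375), (14.894583702087402, 43.80882263183594), 2.334521532058716)
mark 8 [0.5286 0.2096 0.0618] px [218.875 252.75 ]
deck 17485 [585.8 221.6] [250.3 141.9] 80.2 z [0.0582 0.0596 0.0607]
```

View pics/e.png

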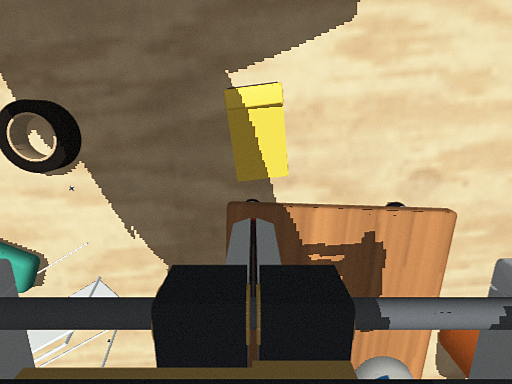

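```bash
python3 - <<'E'
from h import *
d=np.load('w.npz'); W=d['W']; img=d['img']
m=(abs(W[...,2]-.06)<.004)
def edge(pts): 
    vx,vy,x,y=cv2.fitLine(pts.astype(np.float32),cv2.DIST_HUBER,0,.001,.001).ravel(); return vx,vy,x,y
F=np.array([W[np.argmax(m[:,c]),c,:2] for c in list(range(310,450))+[234,236,238]])
R=np.array([W[r,np.argmax(m[r]),:2] for r in range(208,245)])
L=np.array([W[r,511-np.argmax(m[r,::-1]),:2] for r in range(214,280)])
f,r,l=edge(F),edge(R),edge(L)
for n,e in zip('FRL',(f,r,l)): print(n,np.degrees(np.arctan2(e[1],e[0])),e[2:])
A=np.array([[f[0],-r[0]],[f[1],-r[1]]]); t=np.linalg.solve(A,np.array(r[2:])-np.array(f[2:]))
c=np.array(f[2:])+t[0]*np.array(f[:2]); 
a=np.arctan2(f[1],f[0]); a=a-np.pi/2 if a>0 else a+np.pi/2
ux=np.array([np.cos(a),np.sin(a)]); uy=np.array([-ux[1],ux[0]])
ft=c+.018*ux+.018*uy; print('yaw',np.degrees(a),'corner',c,'foot',ft)
w=np.radians(2.2); wx=np.array([np.cos(w),np.sin(w)]); wy=[-wx[1],wx[0]]
o=np.array([.4771,.2181]); print('foot in wedge mm',(ft-o)@wx*1e3,(ft-o)@wy*1e3)
E
```

```text
F 83.362915 (np.float32(0.5296458), np.float32(0.29534984))
R -6.0208287 (np.float32(0.53405136), np.float32(0.1903554))
L -6.595444 (np.float32(0.5621405), np.float32(0.3462766))
yaw -6.637079 corner [0.5176302  0.19208738] foot [0.53759    0.20788631]
foot in wedge mm 60.053359407346896 -12.528242826559284
```

Request:
step_arm([
  {"dx": -0.04,"dy": 0,"dz": 0.1,"rx": 0,"ry": 0,"rz": 0,"claw": 1},
  {"dx": 0,"dy": 0,"dz": 0.04,"rx": 0,"ry": 0,"rz": 0,"claw": 1},
  {"dx": 0,"dy": 0,"dz": 0.015,"rx": 0,"ry": 0,"rz": 0,"claw": 1},
  {"dx": 0,"dy": 0,"dz": 0.015,"rx": 0,"ry": 0,"rz": 0,"claw": 1},
  {"dx": 0,"dy": 0,"dz": 0,"rx": 0,"ry": 0,"rz": 0,"claw": 1},
  {"dx": 0,"dy": 0,"dz": 0,"rx": 0,"ry": 0,"rz": 0,"claw": 1},
])

```text
time_s: 3.7
ee_pos: [0.5375, 0.208, 0.0759]
eef_rot: [3.142, 0.001, 3.058]
force: [-1.2, -1.8, 4.1]
grip_width: 0.0006
grip_force: 1.9
```

Request:
step_arm([
  {"dx": 0,"dy": 0,"dz": 0.01,"rx": 0,"ry": 0,"rz": 0,"claw": 1},
  {"dx": 0,"dy": 0,"dz": 0.01,"rx": 0,"ry": 0,"rz": 0,"claw": 1},
  {"dx": 0,"dy": 0,"dz": 0,"rx": 0,"ry": 0,"rz": 0,"claw": 1},
  {"dx": 0,"dy": 0,"dz": 0,"rx": 0,"ry": 0,"rz": 0,"claw": 1},
])

```text
time_s: 4.1
ee_pos: [0.5373, 0.208, 0.0734]
eef_rot: [-3.142, -0.0, 3.058]
force: [-1.4, -1.6, 3.3]
grip_width: 0.0006
grip_force: 1.7
```

Request:
step_arm([
  {"dx": 0,"dy": 0,"dz": 0.01,"rx": 0,"ry": 0,"rz": 0,"claw": 1},
  {"dx": 0,"dy": 0,"dz": 0.01,"rx": 0,"ry": 0,"rz": 0,"claw": 1},
  {"dx": 0,"dy": 0,"dz": 0,"rx": 0,"ry": 0,"rz": 0,"claw": 1},
])

```text
time_s: 4.4
ee_pos: [0.5373, 0.208, 0.0718]
eef_rot: [-3.141, 0.0, 3.058]
force: [-4.1, -3.5, 10.0]
grip_width: 0.0005
grip_force: 4.9
```

Rocking confirmed (bottoms out about 5 mm down). Now back behind the wedge's heel.

Request:
step_arm([
  {"dx": 0,"dy": 0,"dz": -0.1,"rx": 0,"ry": 0,"rz": 0,"claw": 1},
  {"dx": 0,"dy": 0,"dz": -0.3,"rx": 0,"ry": 0,"rz": 0,"claw": 1},
  {"dx": 0.3,"dy": 0,"dz": 0,"rx": 0,"ry": 0,"rz": 0,"claw": 1},
  {"dx": 0.3,"dy": 0,"dz": 0,"rx": 0,"ry": 0,"rz": 0,"claw": 1},
  {"dx": 0.3,"dy": 0,"dz": 0,"rx": 0,"ry": 0,"rz": 0,"claw": 1},
  {"dx": 0.3,"dy": 0,"dz": 0,"rx": 0,"ry": 0,"rz": 0,"claw": 1},
  {"dx": 0,"dy": 0,"dz": 0.3,"rx": 0,"ry": 0,"rz": 0,"claw": 1},
  {"dx": 0,"dy": 0,"dz": 0.3,"rx": 0,"ry": 0,"rz": 0,"claw": 1},
  {"dx": 0,"dy": 0,"dz": 0.2,"rx": 0,"ry": 0,"rz": 0,"claw": 1},
  {"dx": 0,"dy": 0,"dz": 0,"rx": 0,"ry": 0,"rz": 0,"claw": 1},
])

```text
time_s: 5.4
ee_pos: [0.4166, 0.2177, 0.0297]
eef_rot: [-3.14, -0.003, 3.058]
force: [0.8, 0.1, -0.4]
grip_width: 0.0006
grip_force: 0.0
```

Request:
step_arm([
  {"dx": 0,"dy": 0,"dz": 0.08,"rx": 0,"ry": 0,"rz": 0,"claw": 1},
  {"dx": -0.1,"dy": 0,"dz": 0,"rx": 0,"ry": 0,"rz": 0,"claw": 1},
  {"dx": -0.06,"dy": 0,"dz": 0,"rx": 0,"ry": 0,"rz": 0,"claw": 1},
  {"dx": -0.06,"dy": 0,"dz": 0,"rx": 0,"ry": 0,"rz": 0,"claw": 1},
  {"dx": -0.06,"dy": 0,"dz": 0,"rx": 0,"ry": 0,"rz": 0,"claw": 1},
  {"dx": -0.06,"dy": 0,"dz": 0,"rx": 0,"ry": 0,"rz": 0,"claw": 1},
  {"dx": -0.06,"dy": 0,"dz": 0,"rx": 0,"ry": 0,"rz": 0,"claw": 1},
  {"dx": 0,"dy": 0,"dz": 0,"rx": 0,"ry": 0,"rz": 0,"claw": 1},
])

```text
time_s: 6.2
ee_pos: [0.4583, 0.2146, 0.0235]
eef_rot: [3.141, 0.0, 3.057]
force: [-0.5, -1.0, -0.8]
grip_width: 0.0007
grip_force: 0.0
```

```bash
python3 m.py f.png
```

```text
6.2 [0.4583 0.2146 0.0235] [1.7999e+02 2.0000e-02 1.7518e+02] [-0.53 -0.99 -0.76] 0.0007166972080229655
wedge 176 [468.6 195.2] [6.3 6.9] 85.9 z [0.0031 0.0185 0.0207]
heel
((469.0790710449219, 195.10304260253906), (6.172674655914307, 6.24774169921875), 83.21440124511719)Traceback (most recent call last):
  File "m.py", line 12, in <module>
    red=big(ok&((hsv[...,0]<6)|(hsv[...,0]>172))&(hsv[...,1]>150)&(abs(W[...,2]-.06)<.015)&(W[...,0]<.6))
  File "m.py", line 6, in big
    n,l,st,_=cv2.connectedComponentsWithStats(m.astype(np.uint8)); return l==1+st[1:,4].argmax()
                                                                               ~~~~~~~~~~~~~~~^^
ValueError: attempt to get argmax of an empty sequence
```

View pics/f.png

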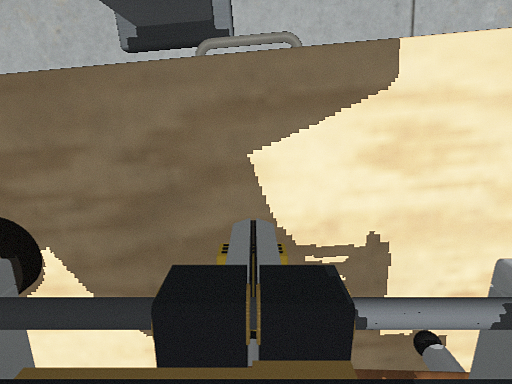

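Request:
step_arm([
  {"dx": -0.03,"dy": 0,"dz": 0,"rx": 0,"ry": 0,"rz": 0,"claw": 1},
  {"dx": -0.03,"dy": 0,"dz": 0,"rx": 0,"ry": 0,"rz": 0,"claw": 1},
  {"dx": -0.02,"dy": 0,"dz": 0,"rx": 0,"ry": 0,"rz": 0,"claw": 1},
  {"dx": 0,"dy": 0,"dz": 0,"rx": 0,"ry": 0,"rz": 0,"claw": 1},
])

```text
time_s: 6.65
ee_pos: [0.4658, 0.214, 0.0235]
eef_rot: [3.142, 0.0, 3.058]
force: [-0.1, 0.2, -0.0]
grip_width: 0.0003
grip_force: 0.0
```

Request:
step_arm([
  {"dx": -0.02,"dy": 0,"dz": 0,"rx": 0,"ry": 0,"rz": 0,"claw": 1},
  {"dx": -0.01,"dy": 0,"dz": 0,"rx": 0,"ry": 0,"rz": 0,"claw": 1},
  {"dx": 0,"dy": 0,"dz": 0,"rx": 0,"ry": 0,"rz": 0,"claw": 1},
])

```text
time_s: 6.95
ee_pos: [0.4687, 0.2138, 0.0235]
eef_rot: [3.142, 0.0, 3.058]
force: [0.1, -0.4, -1.2]
grip_width: 0.0004
grip_force: 0.0
```

Request:
step_arm([
  {"dx": -0.01,"dy": 0,"dz": 0,"rx": 0,"ry": 0,"rz": 0,"claw": 1},
  {"dx": 0,"dy": 0,"dz": 0,"rx": 0,"ry": 0,"rz": 0,"claw": 1},
  {"dx": 0,"dy": 0,"dz": 0,"rx": 0,"ry": 0,"rz": 0,"claw": 1},
])

```text
time_s: 7.25
ee_pos: [0.4696, 0.2137, 0.0235]
eef_rot: [3.142, 0.0, 3.058]
force: [0.2, -0.2, -1.3]
grip_width: 0.0004
grip_force: 0.0
```

Request:
step_arm([
  {"dx": -0.01,"dy": 0,"dz": 0,"rx": 0,"ry": 0,"rz": 0,"claw": 1},
  {"dx": -0.01,"dy": 0,"dz": 0,"rx": 0,"ry": 0,"rz": 0,"claw": 1},
])

```text
time_s: 7.45
ee_pos: [0.4716, 0.2135, 0.0234]
eef_rot: [-3.142, -0.0, 3.058]
force: [-0.2, 0.3, 0.6]
grip_width: 0.0003
grip_force: 0.2
```

Request:
step_arm([
  {"dx": -0.01,"dy": 0,"dz": 0,"rx": 0,"ry": 0,"rz": 0,"claw": 1},
])

```text
time_s: 7.55
ee_pos: [0.4726, 0.2135, 0.0235]
eef_rot: [3.142, -0.0, 3.058]
force: [-0.0, -0.2, 1.1]
grip_width: 0.0003
grip_force: 0.2
```

Request:
step_arm([
  {"dx": -0.01,"dy": 0,"dz": 0,"rx": 0,"ry": 0,"rz": 0,"claw": 1},
])

```text
time_s: 7.65
ee_pos: [0.4736, 0.2134, 0.0235]
eef_rot: [-3.142, -0.0, 3.058]
force: [-1.8, -0.3, 0.6]
grip_width: 0.0009
grip_force: 0.8
```

Request:
step_arm([
  {"dx": 0,"dy": 0,"dz": 0,"rx": 0,"ry": 0,"rz": 0,"claw": 1},
])

```text
time_s: 7.75
ee_pos: [0.4737, 0.2133, 0.0235]
eef_rot: [3.142, 0.0, 3.058]
force: [-0.0, 0.0, -0.4]
grip_width: 0.0006
grip_force: 0.0
```

Request:
step_arm([
  {"dx": -0.01,"dy": 0,"dz": 0,"rx": 0,"ry": 0,"rz": 0,"claw": 1},
])

```text
time_s: 7.85
ee_pos: [0.4744, 0.2133, 0.0234]
eef_rot: [-3.142, -0.0, 3.058]
force: [-2.1, 0.0, 2.3]
grip_width: 0.0003
grip_force: 1.3
```

Request:
step_arm([
  {"dx": 0,"dy": 0,"dz": 0,"rx": 0,"ry": 0,"rz": 0,"claw": 1},
])

```text
time_s: 7.95
ee_pos: [0.4745, 0.2133, 0.0234]
eef_rot: [-3.142, -0.0, 3.058]
force: [-1.5, 1.1, -0.4]
grip_width: 0.0006
grip_force: 0.7
```

Request:
step_arm([
  {"dx": -0.01,"dy": 0,"dz": 0,"rx": 0,"ry": 0,"rz": 0,"claw": 1},
])

```text
time_s: 8.05
ee_pos: [0.4753, 0.2132, 0.0234]
eef_rot: [-3.141, -0.001, 3.058]
force: [-2.9, 0.9, 2.1]
grip_width: 0.0005
grip_force: 2.0
```

Request:
step_arm([
  {"dx": 0,"dy": 0,"dz": 0,"rx": 0,"ry": 0,"rz": 0,"claw": 1},
])

```text
time_s: 8.15
ee_pos: [0.4754, 0.2132, 0.0234]
eef_rot: [-3.141, -0.0, 3.058]
force: [-3.3, -0.1, 2.4]
grip_width: 0.0003
grip_force: 1.5
```

Request:
step_arm([
  {"dx": -0.01,"dy": 0,"dz": 0,"rx": 0,"ry": 0,"rz": 0,"claw": 1},
  {"dx": 0,"dy": 0,"dz": 0,"rx": 0,"ry": 0,"rz": 0,"claw": 1},
])

```text
time_s: 8.35
ee_pos: [0.4764, 0.2131, 0.0234]
eef_rot: [-3.141, -0.0, 3.058]
force: [-4.3, 0.2, 2.3]
grip_width: 0.0005
grip_force: 2.1
```

Request:
step_arm([
  {"dx": 0.05,"dy": 0,"dz": 0,"rx": 0,"ry": 0,"rz": 0,"claw": 1},
  {"dx": 0.2,"dy": 0,"dz": 0,"rx": 0,"ry": 0,"rz": 0,"claw": 1},
  {"dx": 0,"dy": 0,"dz": -0.4,"rx": 0,"ry": 0,"rz": 0,"claw": 1},
  {"dx": 0,"dy": 0,"dz": -0.4,"rx": 0,"ry": 0,"rz": 0,"claw": 1},
  {"dx": -0.4,"dy": 0,"dz": 0,"rx": 0,"ry": 0,"rz": 0,"claw": 1},
  {"dx": -0.4,"dy": 0,"dz": 0,"rx": 0,"ry": 0,"rz": 0,"claw": 1},
  {"dx": -0.05,"dy": 0,"dz": 0,"rx": 0,"ry": 0,"rz": 0,"claw": 1},
  {"dx": 0,"dy": 0,"dz": 0,"rx": 0,"ry": 0,"rz": 0,"claw": 1},
])

```text
time_s: 9.15
ee_pos: [0.5365, 0.2078, 0.1029]
eef_rot: [-3.141, -0.0, 3.057]
force: [-0.0, -0.1, -0.2]
grip_width: 0.0005
grip_force: 0.0
```

```bash
python3 m.py g.png 2>&1 | grep -v Error
```

```text
9.15 [0.5365 0.2078 0.1029] [-1.7999e+02 -1.0000e-02  1.7516e+02] [-0.02 -0.07 -0.17] 0.0005112388799074694
wedge 2699 [511.3 211.4] [45.6 52.4] 85.2 z [0.0066 0.0108 0.0208]
heel
((492.5861511230469, 212.2657928466797), (43.51030349731445, 14.914196968078613), 85.11405181884766)
mark 189 [0.5334 0.209  0.0605] px [214.39153439 252.67195767]
deck 17257 [601.1 233.1] [319.8 156.9] 83.6 z [0.0584 0.0598 0.0609]
```

View pics/g.png

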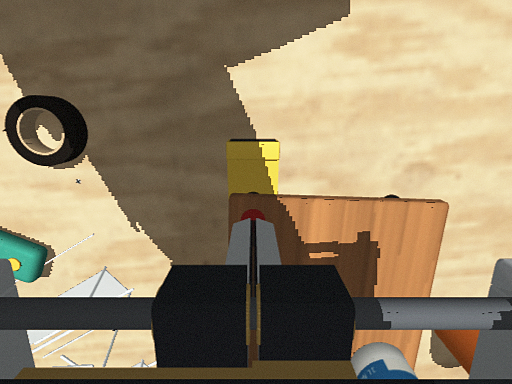

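Wedge sits square (heel at pixel (253,150)), its ramp under the foot at (253,196). Now the proof press.

Request:
step_arm([
  {"dx": 0,"dy": 0,"dz": 0.2,"rx": 0,"ry": 0,"rz": 0,"claw": 1},
  {"dx": 0,"dy": 0,"dz": 0.05,"rx": 0,"ry": 0,"rz": 0,"claw": 1},
  {"dx": 0,"dy": 0,"dz": 0.01,"rx": 0,"ry": 0,"rz": 0,"claw": 1},
  {"dx": 0,"dy": 0,"dz": 0.01,"rx": 0,"ry": 0,"rz": 0,"claw": 1},
  {"dx": 0,"dy": 0,"dz": 0,"rx": 0,"ry": 0,"rz": 0,"claw": 1},
])

```text
time_s: 9.7
ee_pos: [0.5358, 0.2083, 0.0771]
eef_rot: [3.142, -0.0, 3.058]
force: [-2.6, -0.1, 3.4]
grip_width: 0.0002
grip_force: 1.8
```

Request:
step_arm([
  {"dx": 0,"dy": 0,"dz": 0.008,"rx": 0,"ry": 0,"rz": 0,"claw": 1},
  {"dx": 0,"dy": 0,"dz": 0,"rx": 0,"ry": 0,"rz": 0,"claw": 1},
])

```text
time_s: 9.9
ee_pos: [0.5359, 0.2083, 0.0769]
eef_rot: [3.141, 0.0, 3.058]
force: [-7.3, -1.7, 12.5]
grip_width: 0.0008
grip_force: 6.0
```

Request:
step_arm([
  {"dx": 0,"dy": 0,"dz": 0.008,"rx": 0,"ry": 0,"rz": 0,"claw": 1},
  {"dx": 0,"dy": 0,"dz": 0,"rx": 0,"ry": 0,"rz": 0,"claw": 1},
  {"dx": 0,"dy": 0,"dz": 0,"rx": 0,"ry": 0,"rz": 0,"claw": 1},
])

```text
time_s: 10.2
ee_pos: [0.536, 0.2083, 0.0768]
eef_rot: [3.141, 0.0, 3.058]
force: [-9.9, -4.1, 19.6]
grip_width: 0.0006
grip_force: 9.5
```

Firm (19 N, only 0.3 mm of give). Release and back away.

Request:
step_arm([
  {"dx": 0,"dy": 0,"dz": -0.02,"rx": 0,"ry": 0,"rz": 0,"claw": 1},
  {"dx": 0,"dy": 0,"dz": -0.08,"rx": 0,"ry": 0,"rz": 0,"claw": 1},
  {"dx": 0,"dy": 0,"dz": -0.3,"rx": 0,"ry": 0,"rz": 0,"claw": 1},
  {"dx": 0.4,"dy": 0,"dz": -0.3,"rx": 0,"ry": 0,"rz": 0,"claw": 1},
  {"dx": 0.4,"dy": -0.1,"dz": -0.3,"rx": 0,"ry": 0,"rz": 0,"claw": 1},
  {"dx": 0.4,"dy": -0.3,"dz": -0.1,"rx": 0,"ry": 0,"rz": 0,"claw": 1},
  {"dx": 0,"dy": -0.4,"dz": 0,"rx": 0,"ry": 0,"rz": 0,"claw": 1},
  {"dx": 0,"dy": -0.4,"dz": 0,"rx": 0,"ry": 0,"rz": 0,"claw": 1},
  {"dx": 0,"dy": 0,"dz": 0,"rx": 0,"ry": 0,"rz": 0,"claw": 1},
])

```text
time_s: 11.1
ee_pos: [0.4079, 0.0965, 0.1849]
eef_rot: [-3.141, 0.002, 3.055]
force: [0.3, 0.9, -0.1]
grip_width: 0.0004
grip_force: 0.0
```

```bash
python3 m.py k.png 2>&1 | grep -v Error; python3 - <<'E'
from h import *
d=np.load('w.npz'); W,z=d['W'],d['z']
m=(abs(W[...,2]-.06)<.006)&(z>0)&(W[...,0]>.51)&(W[...,0]<.7)&(W[...,1]>.18)&(W[...,1]<.36)
P=W[m]; A=np.c_[P[:,:2],np.ones(len(P))]; c=np.linalg.lstsq(A,P[:,2],rcond=None)[0]; print('slope',c[:2],len(P))
E
```

```text
11.1 [0.4079 0.0965 0.1849] [-1.7999e+02  9.0000e-02  1.7504e+02] [ 0.35  0.89 -0.14] 0.00044910315119052853
wedge 1485 [522.5 214. ] [53.8 77.2] 86.3 z [0.0035 0.0098 0.0205]
heel
((512.6685180664062, 211.18199157714844), (45.2729606628418, 57.489540100097656), 87.20655059814453)
mark 113 [0.5347 0.2089 0.0604] px [292.82300885 364.76106195]
deck 8303 [591.8 262.3] [156.5 133. ] 83.5 z [0.0581 0.0596 0.0608]
slope [ 0.00574743 -0.00102302] 8303
```

View pics/k.png

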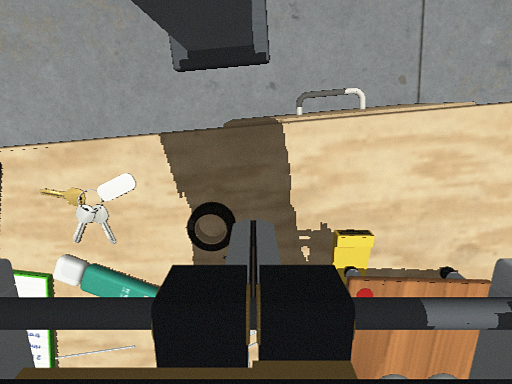

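The picture shows the wedge (353,245) under the foot at (350,270), the deck level to about 0.006 rad, the bottles in place and the hand clear.

```bash
python3 -c "
from station import hand_in; print(hand_in())"
```

```text
the job is handed in; nothing more can be done
None
```

The job is handed in, with no verdict returned: the marked corner rocked when first pressed, the wedge was pushed under the short foot until it just met the ramp, and a second press of about 19 N sank the corner only about 0.3 mm, leaving the wedge in place and the hand clear.

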